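# Load a specimen strip into a wear tester's spring-loaded holder

### The arm

A 6-joint arm with a two-finger parallel gripper is mounted at the origin on the work surface. World frame = base frame: x ahead of the robot, y to its left, z up, the work surface at z = 0. Lengths are in mm, angles in degrees, forces in N, time in s.
With the tool pointing down it reaches from about 350 to 850 mm from the base axis. Payload 8.1 kg.
Tool frame: the origin (TCP) lies on the centre line of the jaws, within the pads' length; the fingertips stand 19 mm ahead of it and the grasp point (between the pads) is the TCP; z points along the fingers, y is the direction in which the jaws open and shut (so a half turn about z gives the same grasp; the last joint's range is limited). The gripper opens to 85 mm and grips with 20 to 120 N. Pads are 22 mm wide; open, the fingers measure 114 mm over their backs; the gripper's body (76 mm by 85 mm) begins 54 mm behind the grasp point. The pads swing forward as they close: fully open they stand 13 mm farther back than shut.
Start: joints at [59.393, 7.471, 85.268, -0, 87.261, -4.893], TCP at [260.311, 540.596, 250.292] pointing down, gripper open.
Joint ranges: [-169.43, 169.43], [-51.17, 129.36], [1.28, 143.12], [-76.62, 256.62], [0, 156.53], [-152.29, 152.29]. Speed limits (degrees/s): [136.94, 136.94, 159.86, 180, 180, 180].

### API

Orientations are given as [roll, pitch, yaw] about the fixed x, y, z axes, in that order (R = Rz(yaw) Ry(pitch) Rx(roll)).
In Python, from bench import r, viewer gives the robot as it stands.
- The arm moves only by the tool carry_out, never from a script. Its argument "commands" is a list that holds one entry, the list of rows, each a list of 7 numbers: the finger opening in mm, from 0 to 85.4, then the shift along the tool's x, y, z in mm, then the turn, a rotation vector about the tool's x, y, z in degrees. A call has 1 to 5 rows; each row is the pose to reach, as a shift and turn from the pose commanded when the call began, along the tool's axes at that moment; what a row does not reach only later rows make up. A row lasts 1/8 s, in which the tool goes at most 62.5 mm and 10.7 degrees, less where a joint would pass 70% of its speed; a pose out of reach is approached as far as the arm can. A call with a gripper value outside its range is refused whole. The fingers move at their own pace and stop on an object; "grip_force" is the grip in N (left out, the last holds). Time passes only in rows, so rows that repeat a pose let the fingers close. It gives the time, the measured TCP pose, the force and the opening at its end, in the units of the state.
- r.sense(): the state, without advancing time (a new reading comes with each control period).
- viewer.snapshot(name): name is "scene" or "top"; returns the picture (420x560x3 uint8, red, green, blue); there is no depth.
- viewer.calibration(name): a dict with "camera_matrix" (3x3 intrinsics, pixels), "rvec" (rotation vector, rad) and "tvec" (3), from world to camera coordinates, as OpenCV has them. Camera axes: x right, y down, z forward; pixel columns grow to the right and rows downward; lengths in mm; the calibration is good to about 2 mm. A picture is of the moment at which its call begins. calibration takes no time and is no camera call.
- r.hand_in(): hands the job in, once; it reports no verdict.
The state is a dict: "time": time; "joint_pos": joint angles; "qd": joint speeds; "joint_efforts": joint torques, N m; "tool_pos": TCP position; "tcp_rot": TCP orientation; "ft_force": force on the tool from outside, world axes, zero at the start; "wrist_torque": the same for the moment, N m; "finger_gap": finger opening in mm.
Only numpy, scipy, OpenCV 4.12 (cv2) and the standard library are available. Lean on these libraries where they do the work, as an engineer would, in place of code of your own. Each camera call takes 0.05 s, during which the arm holds its last target. There are 200 camera calls.

### The job

Load the bright new specimen strip into the wear tester's holder: with its end push the sprung follower back, lower the strip flat into the channel, ease it forward (do not let the spring snap it) until it is felt to be home against the nose, its end under the lip, then slide the retaining rail by its red knob fully home and let go of everything. Go gently: the nose is only lightly clamped and must keep its setting, and the load cell under the holder must never feel a push of more than 35 N. Leave the used dark strips and everything else on the bench where they are.

Things in the scene. Friction and masses are not known exactly. Their poses are not given: they have to be found in the camera images.
- strip: the new specimen strip, bright steel, 0.23 kg: a flat base 100 long x 26 wide x 6 mm thick carrying a raised land 72 long x 12 wide x 16 mm tall in the middle (22 mm in all), leaving ledges 14 mm long at the ends and 7 mm wide along the sides; same either way round. Take it by the sides of the land. Origin: centre of the underside; x along its length, z up. In one of three bays of the rack
- used_a: a used strip, same shape, dark with a brown wear scar, in another bay of the rack; leave it. Origin as strip
- used_b: the second used strip, as used_a; leave it
- rack: fixed blue plastic rack, 136 (x) x 168 (y) mm, whose floor is 6 mm above the bench, with three bays side by side along its y, 55 mm apart; each bay has a rim 3 mm high (strips lie along the rack's x with 2 to 8 mm play)
- tester: the fixed wear tester: blue base 465 (x) x 320 (y) x 55 mm with the specimen holder on top. Origin: on the bench straight below the holder's origin; x along the channel towards the nose, away from the robot. The yellow drive cover (122 mm high) begins 125 mm beyond the origin along +x; the parked load arm (up to 165 mm high) stands 150 to 215 mm to the +y side
- holder: the steel specimen holder. Origin: middle of the channel floor, 90 mm above the bench; axes as tester. Channel: oiled, 28.5 mm wide, walls 7 mm tall, their inner top edges bevelled 3 mm. At its +x end the adjustable nose, 12.5 mm tall, is clamped with its upright end face anywhere 50 to 68 mm from the origin (unreported), so a strip home has its origin at x = 0 to 18 mm; over 13 N shifts it
- lip_height (a point): a point on the holder 50 mm along +x from its origin, 10 mm above the channel floor: the mid height of the nose's lip, which reaches back 7 mm from the nose's end face, 44 mm wide, between 8 and 12.5 mm above the floor, so that the strip's 6 mm thick end ledge slides in under it. The nose itself may stand up to 18 mm further along +x. Nothing else between nose and follower is taller
- follower (a joint): brass spring follower at the robot-side end of the channel: an upright face 12 mm wide, up to 28 mm above the channel floor (24 mm wide below 7 mm). 0 = sprung fully forward, face at x = -27 mm from the holder's origin; grows (m) as it is pushed back towards -x; hard stop at 0.033 (face at -60 mm). Spring: 2.5 N at 0, 7.5 N at the stop. With the strip home it reads 0.005 to 0.023
- rail (a joint): aluminium retaining rail, a fork whose two prongs (4 mm thick, 8 to 12 mm above the channel floor, 17 mm apart) slide along the channel over the strip's side ledges with the land between them. Value in m: 0 = fully back (prong tips 74 mm behind the holder's origin), 0.080 = fully home, at its stop. It moves along the tester's +x against about 3 N of friction and stays where it is left
- rail_knob (a point): centre of the top of the rail's red knob, a cylinder 16 mm across and 33 mm tall standing on the rail (its foot is 17 mm above the channel floor); moves with the rail. Axes as tester
- oil_bottle: amber oil bottle, 48 mm across, 105 mm tall; leave it. Origin: centre of its underside
- beaker: glass beaker, 68 mm across, 85 mm tall; leave it. Origin: centre of its underside
- cap: black screw cap, 32 mm across, 12 mm tall; leave it. Origin: centre of its underside
- weight: brass weight, 48 mm across, 38 mm tall, standing on the tester's base beside the holder, about 125 mm to its +y side; leave it. Origin: centre of its underside
- screwdriver: screwdriver lying on the bench; leave it
Mind the look-alikes: they are no part of the job. Several things have the shape of the strip; the one meant has the colours described above.

How it is judged:
By the outcome, as a careful person would: the job done as asked, in the order asked, and still so for the second after the job is handed in, with the robot touching nothing.
It also fails if it takes over 72 s, if anything falls off the work surface, if the arm or the gripper's body presses on something with over 40 N, if the wrist force passes 120 N, or if a joint passes its speed limit or range.

## Working session

There is one attempt and no reset: what is moved stays moved. The work goes in short steps, Python scripts to look and compute and a tool call to move; the robot and the scene stay as the last step left them, time stands still between calls to the robot, and variables do not carry over. Pictures are saved under pics/ and viewed, about 8 in all and at most 12, crops included, and the job is handed in when it is done.

Besides the shell and the picture viewer there is one more tool, called after "Call:" in YAML: its name, and indented under it one key for each argument. carry_out: Moves the arm, as the interface text tells. Its arguments: {"type":"object","properties":{"commands":{"type":"array","items":{"type":"array","items":{"type":"array","items":{"type":"number"}}}},"grip_force":{"type":"number"}},"required":["commands"]}

```bash
mkdir -p pics; ls; python3 - <<'E'
from bench import r, viewer
import cv2
for n in("scene","top"):
    im=viewer.snapshot(n); cv2.imwrite(f"pics/{n}0.png",cv2.resize(im[:,:,::-1],None,fx=1.42,fy=1.42,interpolation=cv2.INTER_CUBIC))
    print(n,viewer.calibration(n))
print(r.sense())
E
```

```text
pics
scene {'camera_matrix': array([[387.84176178,   0.        , 277.19422974],
       [  0.        , 387.84176178, 214.38477127],
       [  0.        ,   0.        ,   1.        ]]), 'rvec': array([ 1.44176119,  2.06744552, -0.87791336]), 'tvec': array([ 231.55412359, -246.6937069 , 1262.05488411])}
top {'camera_matrix': array([[388.69252571,   0.        , 281.96110821],
       [  0.        , 388.69252571, 213.42170132],
       [  0.        ,   0.        ,   1.        ]]), 'rvec': array([ 2.14433852, -2.18108527,  0.15876868]), 'tvec': array([-75.62906397, 545.89693611, 879.20814125])}
{'time': 0.1, 'joint_pos': array([ 5.93943912e+01,  7.51136887e+00,  8.53235576e+01,  6.47373870e-04,
        8.72608105e+01, -4.89353809e+00]), 'qd': array([ 0.10415753, -0.18609029, -0.12812659,  0.00745322,  0.09082356,
        0.02870002]), 'joint_efforts': array([ 2.00802591e-03, -5.70953429e+01, -5.01940119e+01, -7.71420150e-05,
        8.16508866e-03, -4.72405304e-05]), 'tool_pos': array([260.05445761, 540.20207269, 249.33820502]), 'tcp_rot': array([-1.79904667e+02, -8.81102005e-03,  1.54287890e+02]), 'ft_force': array([-0.40292141, -0.21772913,  0.15403936]), 'wrist_torque': array([-0.03590399, -0.02232477, -0.0691385 ]), 'finger_gap': 85.2136196471508}
```

View pics/scene0.png

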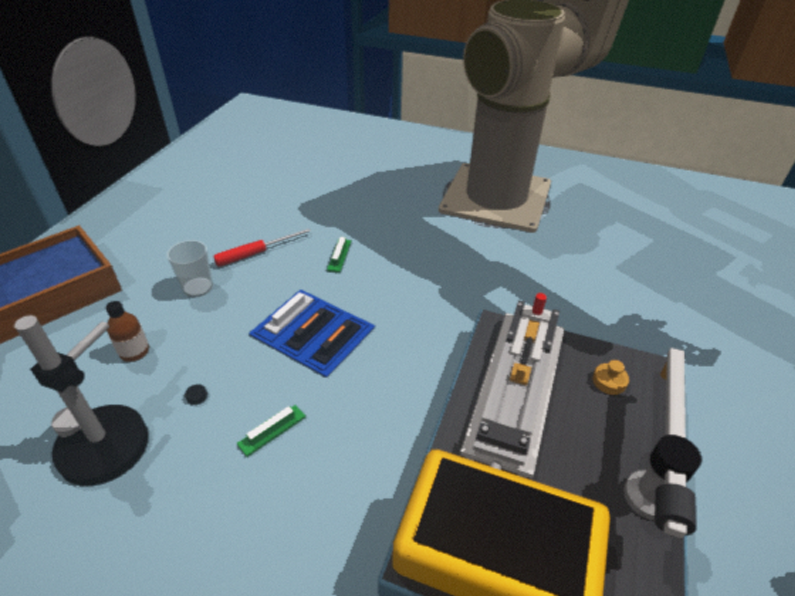

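View pics/top0.png

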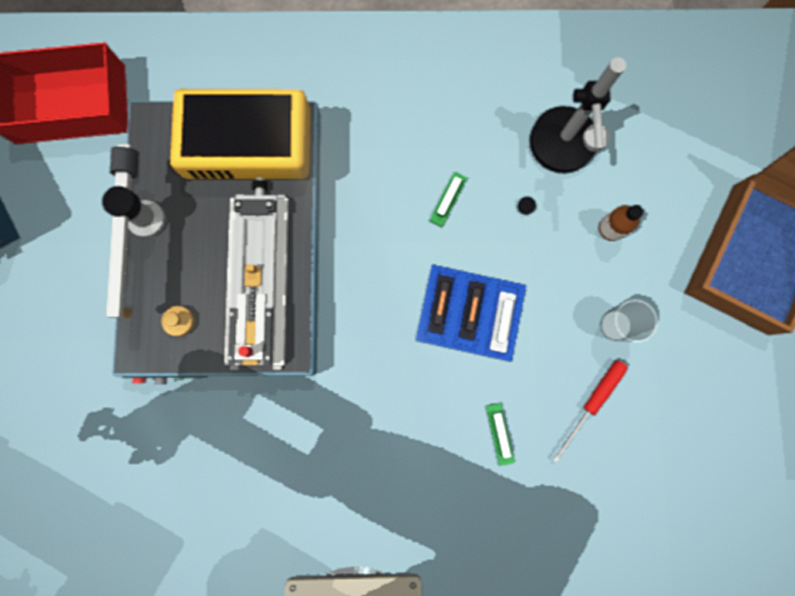

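Top view (shown pixels): the bright strip is at (503,321). What could be mistaken for it: the dark used strips at (440,304) and (472,309), and the green-based white-topped ones at (448,199) and (500,434). I choose the all-bright one in the rack's right-hand bay, and check it in a close crop together with the holder.

```bash
cat > h.py <<'E'
import numpy as np, cv2
from bench import r, viewer
def P(n):
    c=viewer.calibration(n); return c["camera_matrix"],np.array(c["rvec"]),np.array(c["tvec"])
def proj(n,pts):
    K,rv,t=P(n); return cv2.projectPoints(np.atleast_2d(np.float64(pts)),rv,t,K,None)[0].reshape(-1,2)
def back(n,uv,z):
    K,rv,t=P(n); R=cv2.Rodrigues(rv)[0]; c=-R.T@t
    d=(np.c_[np.atleast_2d(uv),np.ones(len(np.atleast_2d(uv)))]@np.linalg.inv(K).T)@R
    return c+d*((z-c[2])/d[:,2])[:,None]
def tri(ua,ub,a="top",b="scene"):
    M=[]
    for n in(a,b):
        K,rv,t=P(n); M.append(K@np.c_[cv2.Rodrigues(rv)[0],t])
    X=cv2.triangulatePoints(M[0],M[1],np.float64(np.atleast_2d(ua)).T,np.float64(np.atleast_2d(ub)).T); return (X[:3]/X[3]).T
def tile(im,x,y,w,h,s):
    o=cv2.resize(im[y:y+h,x:x+w,::-1],None,fx=s,fy=s,interpolation=cv2.INTER_CUBIC)
    for i in range(0,w,10): cv2.line(o,(i*s,0),(i*s,4 if (x+i)%50 else 12),(255,0,255),1); 
    for i in range(0,w,10):
        if (x+i)%20==0: cv2.putText(o,str(x+i),(i*s+1,22),0,.35,(255,0,255),1)
    for j in range(0,h,10):
        cv2.line(o,(0,j*s),(5,j*s),(255,0,255),1)
        if (y+j)%20==0: cv2.putText(o,str(y+j),(6,j*s+4),0,.35,(255,0,255),1)
    return o
E
python3 - <<'E'
from h import *
t=viewer.snapshot("top"); s=viewer.snapshot("scene")
a=tile(t,290,180,80,80,5); b=tile(s,170,200,100,70,4)
c=tile(t,150,120,70,150,4)
def pad(o,w,h): 
    q=np.zeros((h,w,3),np.uint8); o=o[:h,:w]; q[:o.shape[0],:o.shape[1]]=o; return q
cv2.imwrite("pics/c1.png",np.hstack([pad(c,280,600),np.vstack([pad(a,400,310),pad(b,400,290)])]))
cv2.imwrite("pics/c2.png",tile(s,310,190,110,150,4))
g=cv2.cvtColor(t,cv2.COLOR_RGB2HSV); 
m=((g[...,2]>170)&(g[...,1]<40)).astype(np.uint8); m[:, :330]=0; m[:,375:]=0; m[:200]=0; m[255:]=0
cs=cv2.findContours(m,0,1)[0]; k=max(cs,key=cv2.contourArea); R=cv2.minAreaRect(k); print(R,back("top",[R[0]],[17.]))
bp=cv2.boxPoints(R); print(bp,back("top",bp,17.))
blue=((g[...,0]>105)&(g[...,0]<125)&(g[...,1]>180)).astype(np.uint8); blue[:,:285]=0; blue[:,380:]=0
k=np.vstack([c.reshape(-1,2) for c in cv2.findContours(blue,0,1)[0] if cv2.contourArea(c)>5]); R=cv2.minAreaRect(k); print(R,back("top",cv2.boxPoints(R),8.))
E
```

```text
((353.5135192871094, 226.41891479492188), (11.343530654907227, 41.09974670410156), 9.462322235107422) [[ 512.79776365 -256.44003667   17.        ]]
[[344.54053 245.75674]
 [351.2973  205.21622]
 [362.4865  207.08109]
 [355.72974 247.62161]] [[ 466.88618875 -233.04496581   17.        ]
 [ 564.31923721 -253.2198129    17.        ]
 [ 559.34154963 -280.15726208   17.        ]
 [ 461.99107735 -259.6155844    17.        ]]
((331.78289794921875, 219.98892211914062), (67.56211853027344, 53.38740921020508), 12.380758285522461) [[ 486.07909727 -111.03566392    8.        ]
 [ 613.38254663 -141.88436435    8.        ]
 [ 574.95152603 -302.55040005    8.        ]
 [ 448.58646305 -268.91326784    8.        ]]
```

View pics/c1.png

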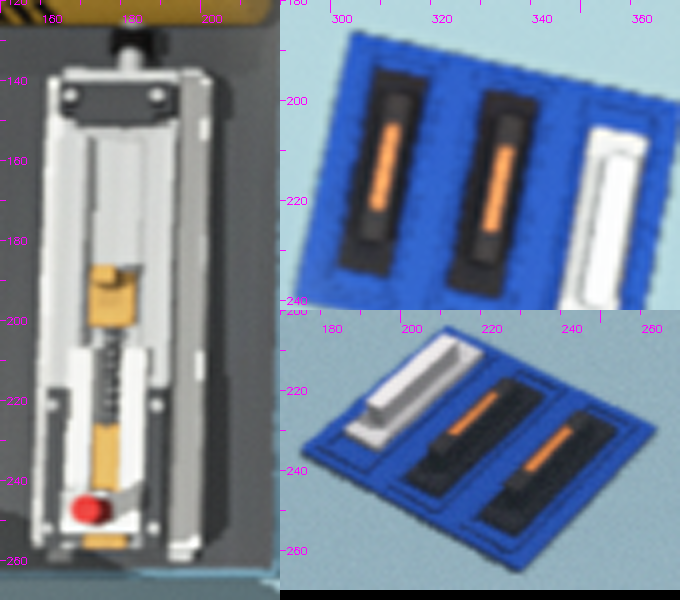

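View pics/c2.png

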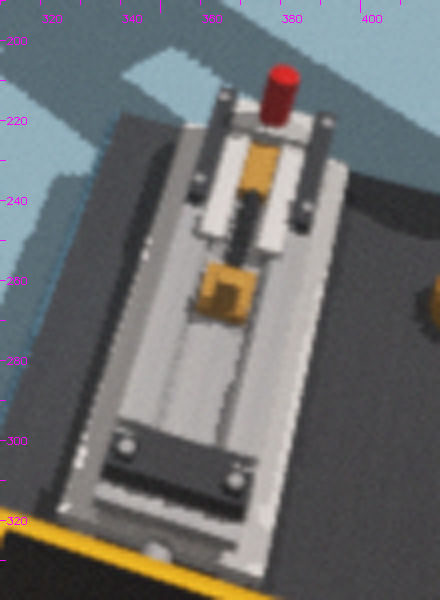

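The crops confirm the choice: the bright, unscarred strip lies in the bay at top px (353,226), scene px (212,218). The holder shows the knob top at top (171,247) / scene (381,208), the follower at top (177,190), and the nose plate at top (178,144).

```bash
cat >> h.py <<'E'
from scipy.optimize import minimize
def hullmask(n,parts,sc=4,shape=(420,560)):
    m=np.zeros((shape[0]*sc,shape[1]*sc),np.uint8)
    for p in parts:
        q=(proj(n,p)+.5)*sc; cv2.fillConvexPoly(m,cv2.convexHull(np.int32(q*16)),255,shift=4)
    return cv2.resize(m,shape[::-1],interpolation=cv2.INTER_AREA)/255.
def box(lx,ly,z0,z1): return np.array([[a*lx/2,b*ly/2,z] for a in(-1,1) for b in(-1,1) for z in(z0,z1)])
STRIP=[box(100,26,0,6),box(72,12,6,22)]
CYL=[np.array([[8*np.cos(a),8*np.sin(a),z] for a in np.arange(0,6.28,.3) for z in(0,33)])]
def place(parts,x,y,z,yaw):
    c,s=np.cos(np.radians(yaw)),np.sin(np.radians(yaw)); R=np.array([[c,-s,0],[s,c,0],[0,0,1]])
    return [p@R.T+[x,y,z] for p in parts]
def fit(masks,parts,x0,steps,full=lambda v:v):
    f=lambda v:sum(np.abs(hullmask(n,place(parts,*full(v)))-m).sum() for n,m in masks.items())
    s=np.vstack([x0]+[np.array(x0)+np.eye(len(x0))[i]*steps[i] for i in range(len(x0))])
    o=minimize(f,x0,method="Nelder-Mead",options=dict(initial_simplex=s,xatol=.05,fatol=.05,maxiter=250)); return o.x,o.fun,sum(m.sum() for m in masks.values())
E
python3 - <<'E'
from h import *
im={n:viewer.snapshot(n) for n in("top","scene")}
hsv={n:cv2.cvtColor(im[n],cv2.COLOR_RGB2HSV).astype(float) for n in im}
def win(m,c,w):
    o=np.zeros_like(m); o[c[1]-w:c[1]+w,c[0]-w:c[0]+w]=m[c[1]-w:c[1]+w,c[0]-w:c[0]+w]; return o
ms={}
for n,c,w in(("top",(353,226),24),("scene",(212,217),22)):
    S=hsv[n][...,1]; d=np.clip((150-S)/80,0,1); d=win(d,c,w)
    lab=cv2.connectedComponents((d>.3).astype(np.uint8))[1]; ms[n]=d*(lab==lab[c[1],c[0]])
for k in (["top"],["scene"],["top","scene"]):
    print(k,fit({n:ms[n] for n in k},STRIP,[512,-256,-13],[8,8,4],lambda v:(v[0],v[1],6,v[2])))
print("free z",fit(ms,STRIP,[512,-256,6,-13],[8,8,5,4]))
mk={}
for n,c,w in(("top",(171,247),10),("scene",(381,214),14)):
    H,S=hsv[n][...,0],hsv[n][...,1]; d=((H<12)|(H>168))*np.clip((S-80)/80,0,1); mk[n]=win(d,c,w)
print("knob",fit(mk,CYL,[450,200,107],[8,8,5],lambda v:(v[0],v[1],v[2],0)))
a=[(167.5,143.75),(189.25,143.75),(163,221.2),(189,221.2),(161.5,251.7),(188.2,251.7)]
b=[(341.5,301.75),(369,310.25),(359.5,237.5),(385.7,247),(366.5,213),(391.7,220)]
print(np.round(tri(a,b),1))
E
```

```text
['top'] (array([ 513.32250214, -258.03475994,  -12.54915662]), np.float64(37.537254901960786), np.float64(513.225))
['scene'] (array([ 512.87174594, -256.5133597 ,  -11.72470254]), np.float64(728.2174019607843), np.float64(1106.4375))
['top', 'scene'] (array([ 512.95971023, -257.35978118,  -11.90911787]), np.float64(779.845343137255), np.float64(1619.6625))
free z (array([ 513.06601342, -257.66492238,    5.34455957,  -12.12016047]), np.float64(778.0620098039216), np.float64(1619.6625))
knob (array([466.21079887, 148.69652724, 107.9677056 ]), np.float64(61.126960784313724), np.float64(147.575))
[[697.6 143.2 119.6]
 [696.6 147.9  91.7]
 [529.9 146.5 117.4]
 [524.2 152.1  80.3]
 [464.4 146.  128.3]
 [457.1 150.6  98.1]]
```

```bash
python3 - <<'E'
from h import *
a=[(167.5,143.75),(189.25,143.75),(163,221.2),(189,221.2),(161.5,251.7),(188.2,251.7)]
b=[(369,310.25),(341.5,301.75),(385.7,247),(359.5,237.5),(391.7,220),(366.5,213)]
X=tri(a,b);print(np.round(X,1)); M=(X[::2]+X[1::2])/2; print(M); d=M[0]-M[2]; print(np.degrees(np.arctan2(d[1],d[0])))
for i in (0,2,4): d=X[i]-X[i+1]; print(np.degrees(np.arctan2(-d[0],d[1])))
# tester frame guess: knob origin offset unknown; follower face/ prongs: top px
print(back("top",[(172.6,186.3),(184,186.3)],118.), back("top",[(167.5,207),(186,207)],102.))
E
```

```text
[[695.7 169.8 102.4]
 [695.2 121.4 102.3]
 [524.4 177.9  90.6]
 [522.6 121.1  95.8]
 [457.  176.4 106.1]
 [455.7 120.5 107. ]]
[[695.45750757 145.60414103 102.36292307]
 [523.4680155  149.46791864  93.21475944]
 [456.32769637 148.4854806  106.5339134 ]]
-0.6903388871926904
-0.68879561841199
-1.78025964650339
-1.2806361615860178
[[596.45978138 150.82230926 118.        ]
 [596.09964598 126.40275045 118.        ]] [[554.0323918  165.28658997 102.        ]
 [553.40478391 125.17375359 102.        ]]
```

```bash
cat > g.py <<'E'
import sys
from h import *
def go(x,y,z,yaw):
    s=r.sense(); p,o=s["tool_pos"],s["tcp_rot"]; d=np.array([x,y,z])-p; a=np.radians(o[2]); c,n=np.cos(a),np.sin(a)
    w=(yaw-o[2]+180)%360-180
    print("t",round(s["time"],2),"pos",np.round(p,1),"rot",np.round(o,2),"F",np.round(s["ft_force"],1),"gap",round(s["finger_gap"],1))
    print("shift",np.round([d@[c,n,0],d@[n,-c,0],-d[2]],1),"turn z",round(-w,2))
if __name__=="__main__": go(*map(float,sys.argv[1:]))
E
python3 g.py 513 -257.6 150 167.9
python3 -c "
from h import *
print(back('top',[(165.9,150.9),(194,150.9)],102.5), back('top',[(175.4,185.9)],118.))"
```

```text
t 0.3 pos [260.2 540.5 249.9] rot [-179.96   -0.    154.29] F [ 0.1 -0.3 -0.6] gap 85.3
shift [-574.  -609.3   99.9] turn z -13.61
[[679.76235297 171.15621271 102.5       ]
 [678.944154   109.08848434 102.5       ]] [[597.24747089 144.84171995 118.        ]]
```

Call:
carry_out:
  commands:
    - [[60,-574,-609.3,0,0,0,-13.6],[60,-574,-609.3,0,0,0,-13.6],[60,-574,-609.3,0,0,0,-13.6],[60,-574,-609.3,0,0,0,-13.6],[60,-574,-609.3,0,0,0,-13.6]]
  grip_force: 60

```text
time: 0.92
tool_pos: [354.9, 240.9, 250.4]
tcp_rot: [180.0, 0.0, 167.9]
ft_force: [1.6, -0.8, 0.2]
finger_gap: 59.8
```

```bash
python3 g.py 513 -257.6 150 167.9
```

```text
t 0.93 pos [354.9 240.9 250.4] rot [1.7998e+02 5.0000e-02 1.6792e+02] F [ 1.6 -0.8  0.2] gap 59.8
shift [-258.9 -454.4  100.4] turn z 0.02
```

Call:
carry_out:
  commands:
    - [[30,-259,-454.5,0,0,0,0],[30,-259,-454.5,0,0,0,0],[30,-259,-454.5,0,0,0,0],[30,-259,-454.5,0,0,0,0],[30,-259,-454.5,0,0,0,0]]

```text
time: 1.55
tool_pos: [449.3, -57.4, 250.7]
tcp_rot: [180.0, 0.1, 167.9]
ft_force: [1.7, 0.8, 0.7]
finger_gap: 29.9
```

Call:
carry_out:
  commands:
    - [[30,-128,-226,0,0,0,0],[30,-128,-226,0,0,0,0],[30,-128,-226,0,0,0,0],[30,-128,-226,0,0,0,0],[30,-128,-226,0,0,0,0]]

```text
time: 2.17
tool_pos: [526.4, -306.6, 248.8]
tcp_rot: [-180.0, -0.1, 167.7]
ft_force: [0.6, -0.7, -0.1]
finger_gap: 30.4
```

```bash
python3 g.py 513 -257.6 90 167.9
```

```text
t 2.17 pos [ 526.4 -306.6  248.8] rot [-1.8000e+02 -1.0000e-01  1.6768e+02] F [ 0.6 -0.7 -0.1] gap 30.4
shift [ 23.6  45.  158.8] turn z -0.22
```

Call:
carry_out:
  commands:
    - [[30,23.6,45,80,0,0,-0.2],[30,23.6,45,120,0,0,-0.2],[30,23.6,45,159,0,0,-0.2],[30,23.6,45,159,0,0,-0.2],[30,23.6,45,159,0,0,-0.2]]

```text
time: 2.8
tool_pos: [514.3, -254.5, 93.6]
tcp_rot: [-180.0, 0.1, 168.1]
ft_force: [0.4, -1.1, 1.0]
finger_gap: 30.3
```

```bash
python3 - <<'E'
from h import *
from g import go
t=viewer.snapshot("top"); s=viewer.snapshot("scene")
def pad(o,w,h): 
    q=np.zeros((h,w,3),np.uint8); o=o[:h,:w]; q[:o.shape[0],:o.shape[1]]=o; return q
cv2.imwrite("pics/c3.png",np.hstack([pad(tile(t,310,180,80,100,5),400,500),pad(tile(s,160,150,100,125,4),400,500)]))
go(513,-257.6,34,167.9)
E
```

```text
t 2.9 pos [ 515.1 -255.3   94.8] rot [-179.9     0.28  168.09] F [ 0.6  0.1 -0. ] gap 30.2
shift [ 1.6 -2.7 60.8] turn z 0.19
```

View pics/c3.png

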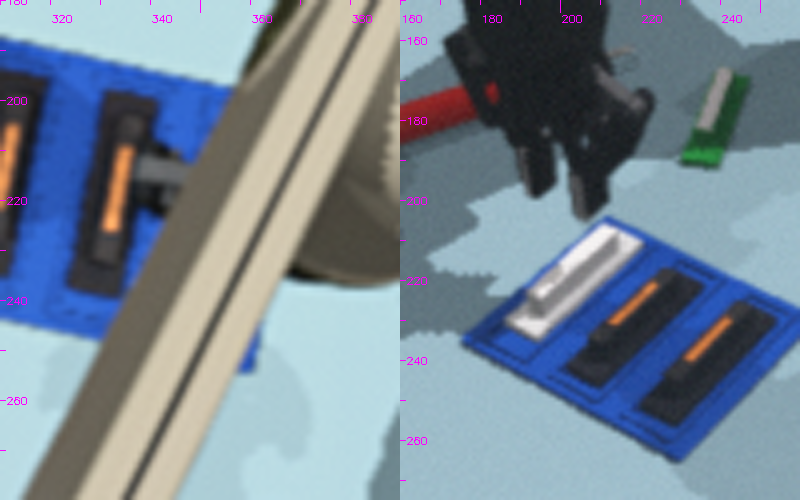

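The arm hides the strip in the top view. The scene view shows the fingers at (193,195) and (205,203), straddling the land's line above the bright strip at (212,220). I go down.

Call:
carry_out:
  commands:
    - [[30,1.6,-2.7,20,0,0,0.2],[30,1.6,-2.7,40,0,0,0.2],[30,1.6,-2.7,54,0,0,0.2],[30,1.6,-2.7,54,0,0,0.2],[30,1.6,-2.7,54,0,0,0.2]]

```text
time: 3.52
tool_pos: [511.1, -256.5, 37.3]
tcp_rot: [180.0, -0.0, 167.9]
ft_force: [0.4, -0.1, -0.8]
finger_gap: 29.9
```

```bash
python3 g.py 513 -257.6 34 167.9
```

```text
t 3.52 pos [ 511.1 -256.5   37.3] rot [180.    -0.   167.89] F [ 0.4 -0.1 -0.8] gap 29.9
shift [-2.1 -0.7  3.3] turn z -0.01
```

Call:
carry_out:
  commands:
    - [[30,-1,-0.5,3,0,0,0],[16,-1,-0.5,3,0,0,0],[5,-1,-0.5,3,0,0,0],[5,-1,-0.5,3,0,0,0],[5,-1,-0.5,3,0,0,0]]
  grip_force: 60

```text
time: 4.15
tool_pos: [512.2, -257.3, 34.8]
tcp_rot: [-180.0, 0.0, 167.9]
ft_force: [-0.8, -0.0, 4.6]
finger_gap: 10.8
```

```bash
python3 g.py 513 -257.6 34 167.9; for i in 1 2 3; do python3 -c "
from bench import r,viewer
import numpy as np
viewer.snapshot('scene');s=r.sense();print(np.round(s['tool_pos'],2),np.round(s['tcp_rot'],2),np.round(s['ft_force'],2),s['finger_gap'])"; done
```

```text
t 4.15 pos [ 512.2 -257.3   34.8] rot [-1.7998e+02  5.0000e-02  1.6789e+02] F [-0.8 -0.   4.6] gap 10.8
shift [-0.9 -0.1  0.8] turn z -0.01
[ 512.17 -257.38   34.84] [-1.7998e+02  5.0000e-02  1.6789e+02] [-1.41 -0.02  5.91] 10.108250501190248
[ 512.18 -257.36   34.86] [-1.7998e+02  5.0000e-02  1.6789e+02] [-0.95  0.08  5.08] 10.08406285706404
[ 512.18 -257.35   34.85] [-1.7998e+02  5.0000e-02  1.6789e+02] [-0.41  0.84  5.46] 9.90391717695249
```

Call:
carry_out:
  commands:
    - [[5,0,0,-4,0,0,0],[5,0,0,-12,0,0,0],[5,0,0,-40,0,0,0],[5,0,0,-80,0,0,0],[5,0,0,-80,0,0,0]]

```text
time: 4.92
tool_pos: [514.3, -258.6, 118.8]
tcp_rot: [-179.9, 0.4, 167.9]
ft_force: [-0.0, -0.2, -1.8]
finger_gap: 10.2
```

```bash
python3 - <<'E'
from h import *
from g import go
s=viewer.snapshot("scene"); t=viewer.snapshot("top")
cv2.imwrite("pics/c4.png",tile(s,150,120,120,140,4))
go(660,147,170,179.2)
E
```

```text
t 5.03 pos [ 511.9 -257.2  114.6] rot [-1.7999e+02  4.0000e-02  1.6789e+02] F [-0.8  0.7 -2.6] gap 10.0
shift [-60.  426.2 -55.4] turn z -11.31
```

View pics/c4.png

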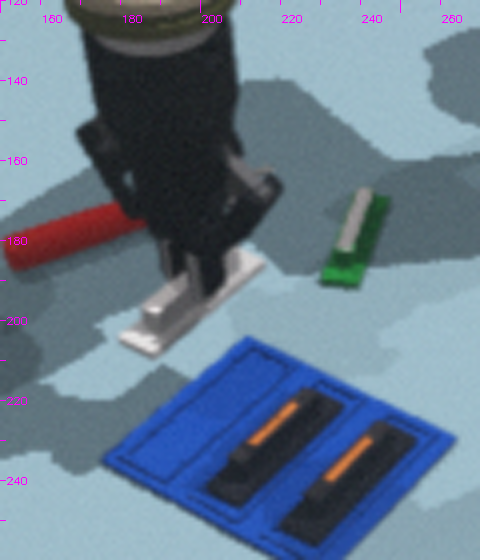

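The scene view shows the strip gripped level at (195,187), its bay empty, and the used strips untouched. Now the holder's axis more precisely, while the arm is clear of it.

```bash
python3 - <<'E'
from h import *
t=viewer.snapshot("top"); cv2.imwrite("pics/top_raw.png",t[:,:,::-1]); s=viewer.snapshot("scene"); cv2.imwrite("pics/scene_raw.png",s[:,:,::-1])
for n,im,b in(("top",t,(70,90,235,275)),("scene",s,(300,190,430,340))):
    g=cv2.cvtColor(im,cv2.COLOR_RGB2GRAY); L=cv2.createLineSegmentDetector().detect(cv2.resize(g,None,fx=2,fy=2,interpolation=cv2.INTER_CUBIC))[0].reshape(-1,2,2)/2-.25
    rows=[]
    for l in L:
        if np.linalg.norm(l[0]-l[1])<22 or not all(b[0]<p[0]<b[2] and b[1]<p[1]<b[3] for p in l): continue
        X=back(n,l,97.); X=X[np.argsort(X[:,0])]; d=X[1]-X[0]; a=np.degrees(np.arctan2(d[1],d[0]))
        if abs(a)<8: rows.append((round(X[0,1]+(600-X[0,0])*d[1]/d[0],1),round(a,2),*np.round(X[:,0]),*np.round(l.ravel(),1)))
    print(n); [print(*q) for q in sorted(rows)]
E
```

```text
top
42.9 -1.05 436.0 484.0 223.1 238.2 222.7 260.7
49.5 -0.73 453.0 696.0 220.2 252.6 221.8 143.8
55.6 -0.41 564.0 626.0 218.5 174.4 218.2 201.9
55.8 -1.04 633.0 737.0 219.6 126.3 218.6 171.3
81.2 0.26 458.0 537.0 206.7 214.4 206.7 250.7
83.4 0.64 541.0 685.0 205.7 148.8 205.9 212.6
93.5 -0.83 446.0 707.0 199.6 256.3 202.3 139.4
108.3 -1.58 441.0 638.0 195.2 169.4 191.6 258.9
113.6 -0.92 537.0 681.0 191.3 214.5 193.1 150.6
117.7 0.06 455.0 517.0 189.4 252.6 189.8 223.8
127.2 0.4 483.0 556.0 185.5 239.4 185.7 206.3
162.2 -1.01 559.0 676.0 169.3 205.1 171.2 153.2
163.4 -3.31 458.0 532.0 167.0 217.5 164.3 251.4
178.2 -0.93 461.0 521.0 160.2 250.1 161.3 222.6
184.8 -0.75 449.0 708.0 161.4 139.5 157.2 255.7
256.3 -2.0 611.0 679.0 129.4 152.6 127.3 182.6
346.7 -0.71 524.0 679.0 83.4 222.5 87.6 153.2
349.8 -1.06 437.0 521.0 79.1 262.7 81.7 223.8
366.3 -0.83 526.0 677.0 78.8 153.8 74.3 221.3
scene
66.9 -0.13 686.0 739.0 303.4 314.5 312.0 290.7
92.5 -1.04 498.0 572.0 340.4 250.2 348.8 226.1
95.5 0.13 578.0 687.0 327.2 295.8 340.8 252.6
102.9 -0.87 482.0 733.0 355.0 222.5 323.6 317.3
115.2 -0.85 538.0 672.0 355.1 241.5 339.2 292.2
127.8 -0.06 477.0 548.0 366.1 223.5 359.8 246.4
164.4 -1.08 560.0 672.0 377.2 255.6 365.9 300.3
180.3 -0.45 447.0 541.0 393.1 220.5 386.5 251.1
191.7 -0.76 475.0 735.0 375.1 334.9 397.0 230.6
```

```bash
cat > ov.py <<'E'
from h import *
import sys
ox,oy,yaw=map(float,sys.argv[1:4]); lip=float(sys.argv[4])
c,s=np.cos(np.radians(yaw)),np.sin(np.radians(yaw))
W=lambda p:(lambda q:np.c_[ox+c*q[:,0]-s*q[:,1],oy+s*q[:,0]+c*q[:,1],90+q[:,2]])(np.float64(p))
seg=[([[-20,k*17.25,7],[lip,k*17.25,7]],(0,0,255)) for k in(-1,1)]+[([[-20,k*14.25,0],[lip,k*14.25,0]],(0,255,0)) for k in(-1,1)]
seg+=[([[-27,-6,7],[-27,-6,28],[-27,6,28],[-27,6,7]],(255,0,0)),([[lip,-22,12.5],[lip,22,12.5]],(255,0,255)),([[-74,-12,12],[-74,-8.5,12]],(0,0,255)),([[-74,12,12],[-74,8.5,12]],(0,0,255))]
out=[]
for n,(x,y,w,h),k in(("top",(155,135,50,75),8),("scene",(328,235,50,75),8)):
    im=cv2.imread(f"pics/{n}_raw.png")[:,:,::-1]; o=tile(im,x,y,w,h,k)
    for p,col in seg:
        q=(proj(n,W(p))-[x,y]+.5)*k-.5; cv2.polylines(o,[np.int32(q*16)],False,col,1,cv2.LINE_AA,4)
    out.append(o)
cv2.imwrite(sys.argv[5],np.hstack(out))
E
python3 ov.py 624.5 146 -0.9 54 pics/o1.png
```

```text
(no output)
```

View pics/o1.png

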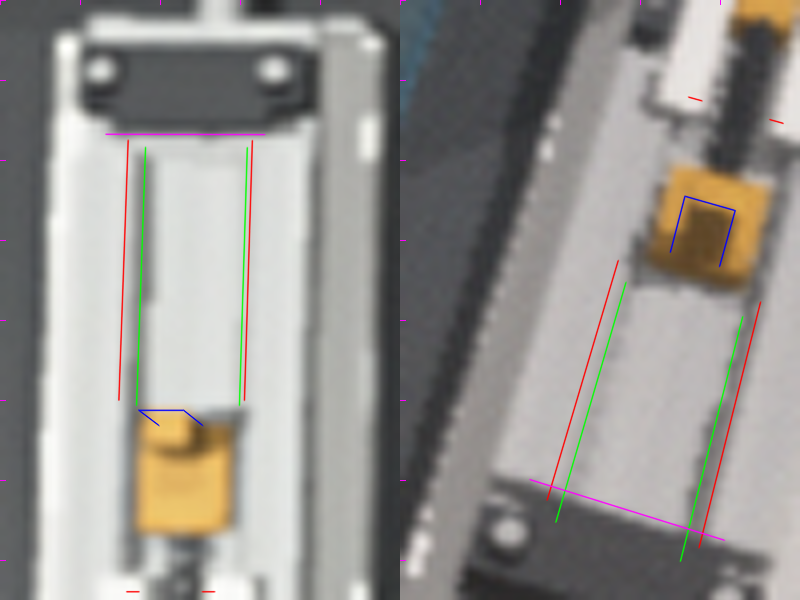

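Overlay: follower top edge at top tile (170,410) matches. The top view wants about 1 px further to −y and the scene view fits as it is, so I take y≈145, origin x≈625, yaw −0.9, lip ≈ +54. Carry over to hover.

Call:
carry_out:
  commands:
    - [[5,-10,20,-50,0,0,-3],[5,-20,70,-65,0,0,-6],[5,-30,130,-65,0,0,-9],[5,-40,190,-65,0,0,-11.2],[5,-50,250,-65,0,0,-11.2]]

```text
time: 5.75
tool_pos: [612.7, -21.3, 177.4]
tcp_rot: [180.0, -0.2, 179.1]
ft_force: [0.9, -0.8, -1.7]
finger_gap: 10.1
```

```bash
python3 g.py 654 144.5 175 179.1
```

```text
t 5.75 pos [612.7 -21.3 177.4] rot [ 1.7999e+02 -1.6000e-01  1.7910e+02] F [ 0.9 -0.8 -1.7] gap 10.1
shift [-38.7 166.4   2.4] turn z 0.0
```

Call:
carry_out:
  commands:
    - [[5,-20,60,0,0,0,0],[5,-39,110,0,0,0,0],[5,-39,150,0,0,0,0],[5,-39,160,0,0,0,0],[5,-39,160,0,0,0,0]]

```text
time: 6.38
tool_pos: [653.9, 136.4, 177.6]
tcp_rot: [-180.0, -0.1, 179.2]
ft_force: [0.0, -1.0, -1.8]
finger_gap: 10.1
```

Call:
carry_out:
  commands:
    - [[5,0,0,10,0,0,0],[5,0,0,20,0,0,0],[5,0,0,20,0,0,0],[5,0,0,20,0,0,0],[5,0,0,20,0,0,0]]

```text
time: 7.0
tool_pos: [655.1, 136.0, 159.9]
tcp_rot: [180.0, 0.0, 179.1]
ft_force: [0.5, 0.1, -1.9]
finger_gap: 10.5
```

```bash
python3 - <<'E'
from h import *
from g import go
s=viewer.snapshot("scene"); t=viewer.snapshot("top"); cv2.imwrite("pics/scene_raw2.png",s[:,:,::-1])
go(654,144.5,135,179.1)
p=r.sense(); x,y,z=p["tool_pos"]; yaw=p["tcp_rot"][2]-180
o=[]
for (q,w,h,k) in ((s,60,80,6),(t,60,80,6)):
    n="scene" if q is s else "top"
    u=proj(n,[[x,y,z-15]])[0].astype(int); X,Y=u[0]-30,u[1]-40
    T=tile(q,X,Y,w,h,k)
    for b in place(STRIP,x+.8,y,z-28.9,yaw):
        for e in ([0,2,6,4,0],[1,3,7,5,1]):
            v=(proj(n,b[e])-[X,Y]+.5)*k-.5; cv2.polylines(T,[np.int32(v*16)],False,(255,0,0),1,cv2.LINE_AA,4)
    o.append(T)
cv2.imwrite("pics/o2.png",np.hstack(o))
E
```

```text
t 7.1 pos [655.  136.2 159.8] rot [1.7999e+02 5.0000e-02 1.7909e+02] F [ 0.3  0.3 -1.2] gap 10.0
shift [ 1.1  8.3 24.8] turn z -0.01
```

View pics/o2.png

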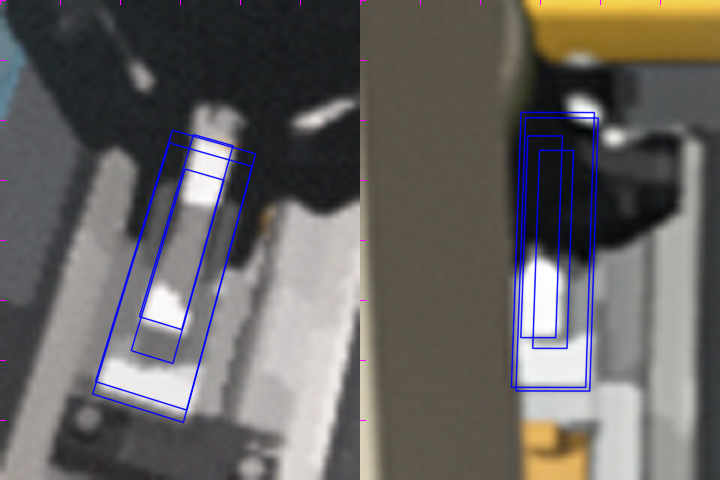

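The model outline against the held strip shows the scene camera reading about 2 mm too far to +y and the top camera about 1 mm too far to −y, which puts the holder axis at y≈144 here. The strip's rear end is clear ahead of the follower. Go down to the pushing height.

Call:
carry_out:
  commands:
    - [[5,1,7.8,5,0,0,0],[5,1,7.8,15,0,0,0],[5,1,7.8,25,0,0,0],[5,1,7.8,25,0,0,0],[5,1,7.8,25,0,0,0]]

```text
time: 7.72
tool_pos: [653.8, 143.9, 134.2]
tcp_rot: [-180.0, -0.0, 179.1]
ft_force: [-0.2, 0.2, -2.0]
finger_gap: 10.3
```

Call:
carry_out:
  commands:
    - [[5,2,0,0,0,0,0],[5,4,0,0,0,0,0],[5,6,0,0,0,0,0],[5,6,0,0,0,0,0],[5,6,0,0,0,0,0]]

```text
time: 8.35
tool_pos: [647.9, 144.0, 134.4]
tcp_rot: [-180.0, 0.0, 179.1]
ft_force: [0.1, -0.5, -1.5]
finger_gap: 10.1
```

Call:
carry_out:
  commands:
    - [[5,2,0,0,0,0,0],[5,4,0,0,0,0,0],[5,6,0,0,0,0,0],[5,6,0,0,0,0,0],[5,6,0,0,0,0,0]]

```text
time: 8.98
tool_pos: [642.0, 144.1, 134.4]
tcp_rot: [-180.0, 0.0, 179.1]
ft_force: [3.5, -0.9, -1.9]
finger_gap: 9.9
```

Call:
carry_out:
  commands:
    - [[5,4,0,0,0,0,0],[5,8,0,0,0,0,0],[5,12,0,0,0,0,0],[5,12,0,0,0,0,0],[5,12,0,0,0,0,0]]

```text
time: 9.6
tool_pos: [629.9, 144.3, 134.4]
tcp_rot: [-180.0, 0.0, 179.1]
ft_force: [4.5, -1.0, -1.0]
finger_gap: 10.2
```

Call:
carry_out:
  commands:
    - [[5,3,0,0,0,0,0],[5,6,0,0,0,0,0],[5,9,0,0,0,0,0],[5,9,0,0,0,0,0],[5,9,0,0,0,0,0]]

```text
time: 10.22
tool_pos: [621.3, 144.5, 134.5]
tcp_rot: [180.0, 0.1, 179.1]
ft_force: [6.1, -0.7, -2.2]
finger_gap: 10.2
```

```bash
python3 - <<'E'
from h import *
from g import go
s=viewer.snapshot("scene"); t=viewer.snapshot("top")
cv2.imwrite("pics/c5.png",np.hstack([tile(s,325,215,60,100,6),tile(t,150,130,60,100,6)]))
go(620,144.3,125,179.1)
E
```

```text
t 10.32 pos [621.3 144.4 134.5] rot [1.8000e+02 6.0000e-02 1.7908e+02] F [ 5.4 -0.8 -2.6] gap 10.2
shift [ 1.3 -0.2  9.5] turn z -0.02
```

View pics/c5.png

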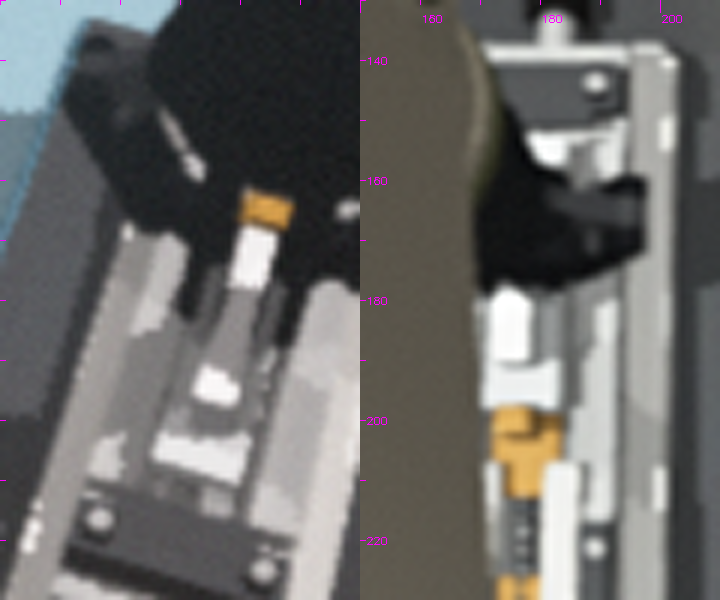

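The scene crop shows the strip in line with the channel, the follower pushed back at (267,210), and the strip's end short of the lip edge. Lowering in small steps.

Call:
carry_out:
  commands:
    - [[5,0,0,3,0,0,0],[5,0,0,6,0,0,0],[5,0,0,8,0,0,0],[5,0,0,8,0,0,0],[5,0,0,8,0,0,0]]

```text
time: 10.95
tool_pos: [621.6, 144.6, 126.9]
tcp_rot: [180.0, 0.1, 179.1]
ft_force: [5.1, 0.0, -1.3]
finger_gap: 10.0
```

Call:
carry_out:
  commands:
    - [[5,0,0,1,0,0,0],[5,0,0,2,0,0,0],[5,0,0,3,0,0,0],[5,0,0,3,0,0,0],[5,0,0,3,0,0,0]]

```text
time: 11.58
tool_pos: [621.7, 144.7, 124.0]
tcp_rot: [180.0, 0.1, 179.1]
ft_force: [7.0, -0.1, -1.1]
finger_gap: 10.3
```

Call:
carry_out:
  commands:
    - [[5,0,0,1,0,0,0],[5,0,0,2,0,0,0],[5,0,0,2,0,0,0],[5,0,0,2,0,0,0]]

```text
time: 12.08
tool_pos: [621.7, 144.7, 122.0]
tcp_rot: [180.0, 0.1, 179.1]
ft_force: [6.8, 0.6, -1.1]
finger_gap: 10.5
```

Call:
carry_out:
  commands:
    - [[5,0,0,1,0,0,0],[5,0,0,1.5,0,0,0],[5,0,0,1.5,0,0,0],[5,0,0,1.5,0,0,0]]

```text
time: 12.58
tool_pos: [621.7, 144.6, 120.5]
tcp_rot: [180.0, 0.1, 179.1]
ft_force: [6.4, 0.5, -0.8]
finger_gap: 10.2
```

Call:
carry_out:
  commands:
    - [[5,0,0,0.7,0,0,0],[5,0,0,0.7,0,0,0],[5,0,0,0.7,0,0,0]]

```text
time: 12.95
tool_pos: [621.7, 144.7, 119.9]
tcp_rot: [180.0, 0.1, 179.1]
ft_force: [6.3, 0.6, -0.2]
finger_gap: 9.8
```

Call:
carry_out:
  commands:
    - [[5,0,0,0.6,0,0,0],[5,0,0,0.6,0,0,0],[5,0,0,0.6,0,0,0]]

```text
time: 13.32
tool_pos: [621.7, 144.7, 119.2]
tcp_rot: [180.0, 0.1, 179.1]
ft_force: [6.1, 0.1, -0.8]
finger_gap: 10.2
```

Call:
carry_out:
  commands:
    - [[5,0,0,0.5,0,0,0],[5,0,0,0.5,0,0,0],[5,0,0,0.5,0,0,0]]

```text
time: 13.7
tool_pos: [621.8, 144.7, 118.9]
tcp_rot: [180.0, 0.1, 179.1]
ft_force: [6.1, -0.2, -0.4]
finger_gap: 10.1
```

Call:
carry_out:
  commands:
    - [[5,0,0,0.4,0,0,0],[5,0,0,0.4,0,0,0],[5,0,0,0.4,0,0,0]]

```text
time: 14.08
tool_pos: [621.8, 144.7, 118.9]
tcp_rot: [180.0, 0.1, 179.1]
ft_force: [5.5, -0.1, 5.2]
finger_gap: 10.1
```

On the floor (TCP 118.9 − 28.9 = 90). Ease forward.

Call:
carry_out:
  commands:
    - [[5,-1,0,-0.3,0,0,0],[5,-2.5,0,-0.3,0,0,0],[5,-4,0,-0.3,0,0,0],[5,-5,0,-0.3,0,0,0],[5,-5,0,-0.3,0,0,0]]

```text
time: 14.7
tool_pos: [626.4, 144.6, 118.9]
tcp_rot: [180.0, 0.1, 179.1]
ft_force: [4.0, 0.1, 5.8]
finger_gap: 10.0
```

Call:
carry_out:
  commands:
    - [[5,-1,0,0,0,0,0],[5,-2,0,0,0,0,0],[5,-3,0,0,0,0,0],[5,-3,0,0,0,0,0]]

```text
time: 15.2
tool_pos: [629.2, 144.6, 118.9]
tcp_rot: [180.0, 0.1, 179.1]
ft_force: [2.6, 0.1, 7.2]
finger_gap: 10.3
```

Call:
carry_out:
  commands:
    - [[5,-0.7,0,0,0,0,0],[5,-1.5,0,0,0,0,0],[5,-1.5,0,0,0,0,0]]

```text
time: 15.58
tool_pos: [630.6, 144.6, 118.9]
tcp_rot: [180.0, 0.0, 179.1]
ft_force: [2.5, -0.4, 7.7]
finger_gap: 10.5
```

Call:
carry_out:
  commands:
    - [[5,0,0,-0.4,0,0,0],[5,-0.7,0,-0.4,0,0,0],[5,-0.7,0,-0.4,0,0,0]]

```text
time: 15.95
tool_pos: [631.1, 144.6, 118.9]
tcp_rot: [180.0, 0.0, 179.1]
ft_force: [2.1, 0.4, 6.0]
finger_gap: 10.1
```

Call:
carry_out:
  commands:
    - [[5,-0.5,0,0,0,0,0],[5,-1,0,0,0,0,0],[5,-1,0,0,0,0,0]]

```text
time: 16.32
tool_pos: [632.1, 144.5, 118.8]
tcp_rot: [180.0, 0.0, 179.1]
ft_force: [1.1, 0.3, 7.6]
finger_gap: 10.1
```

Call:
carry_out:
  commands:
    - [[5,-0.5,0,0,0,0,0],[5,-1,0,0,0,0,0],[5,-1,0,0,0,0,0]]

```text
time: 16.7
tool_pos: [633.0, 144.5, 118.8]
tcp_rot: [180.0, 0.0, 179.1]
ft_force: [2.0, 0.7, 6.6]
finger_gap: 10.1
```

Call:
carry_out:
  commands:
    - [[5,0,0,-0.4,0,0,0],[5,-0.6,0,-0.4,0,0,0],[5,-0.6,0,-0.4,0,0,0]]

```text
time: 17.08
tool_pos: [633.5, 144.5, 118.8]
tcp_rot: [180.0, -0.0, 179.1]
ft_force: [1.6, 0.5, 6.1]
finger_gap: 10.2
```

Call:
carry_out:
  commands:
    - [[5,-0.3,0,0,0,0,0],[5,-0.6,0,0,0,0,0],[5,-0.6,0,0,0,0,0]]

```text
time: 17.45
tool_pos: [634.1, 144.5, 118.8]
tcp_rot: [180.0, -0.0, 179.1]
ft_force: [1.9, 1.0, 5.2]
finger_gap: 10.0
```

Call:
carry_out:
  commands:
    - [[5,-0.3,0,0,0,0,0],[5,-0.6,0,0,0,0,0],[5,-0.6,0,0,0,0,0]]

```text
time: 17.82
tool_pos: [634.7, 144.5, 118.8]
tcp_rot: [180.0, -0.0, 179.1]
ft_force: [1.9, 0.1, 5.4]
finger_gap: 10.1
```

Call:
carry_out:
  commands:
    - [[5,-0.3,0,0,0,0,0],[5,-0.6,0,0,0,0,0],[5,-0.6,0,0,0,0,0]]

```text
time: 18.2
tool_pos: [635.1, 144.5, 118.9]
tcp_rot: [180.0, -0.0, 179.1]
ft_force: [2.0, 1.4, 6.2]
finger_gap: 10.1
```

Call:
carry_out:
  commands:
    - [[5,-0.3,0,0,0,0,0],[5,-0.6,0,0,0,0,0],[5,-0.6,0,0,0,0,0]]

```text
time: 18.58
tool_pos: [635.2, 144.4, 118.8]
tcp_rot: [180.0, -0.1, 179.1]
ft_force: [-2.8, 0.1, 9.5]
finger_gap: 10.0
```

Felt home at TCP x≈635.2: Fx went from +2 to −2.8 N and the motion stopped. Relieve the load, then let go.

Call:
carry_out:
  commands:
    - [[5,0.3,0,-0.6,0,0,0],[5,0.3,0,-0.6,0,0,0],[5,0.3,0,-0.6,0,0,0]]

```text
time: 18.95
tool_pos: [635.1, 144.5, 118.9]
tcp_rot: [180.0, -0.1, 179.1]
ft_force: [-0.6, 1.5, 2.2]
finger_gap: 10.0
```

Call:
carry_out:
  commands:
    - [[12,0,0,0,0,0,0],[13,0,0,0,0,0,0],[16,0,0,0,0,0,0],[22,0,0,-1,0,0,0],[30,0,0,-2,0,0,0]]
  grip_force: 20

```text
time: 19.58
tool_pos: [635.7, 144.2, 121.3]
tcp_rot: [-180.0, -0.0, 179.1]
ft_force: [0.6, 0.2, 0.3]
finger_gap: 30.1
```

Call:
carry_out:
  commands:
    - [[40,0,0,-20,0,0,0],[45,0,0,-60,0,0,0],[45,30,0,-80,0,0,0],[45,90,0,-80,0,0,0],[45,90,0,-80,0,0,0]]

```text
time: 20.2
tool_pos: [541.0, 145.7, 200.6]
tcp_rot: [-180.0, -0.2, 179.1]
ft_force: [-0.2, 0.2, 0.4]
finger_gap: 44.9
```

```bash
python3 - <<'E'
from h import *
from g import go
s=viewer.snapshot("scene"); t=viewer.snapshot("top")
cv2.imwrite("pics/c6.png",np.hstack([tile(s,325,215,60,100,6),tile(t,150,130,60,130,6)[:600]]))
go(466.5,147.3,160,179.1)
E
```

```text
t 20.3 pos [545.9 145.9 203. ] rot [1.7998e+02 1.4000e-01 1.7911e+02] F [ 0.3 -0.1  0.7] gap 45.2
shift [79.5  0.2 43. ] turn z 0.01
```

View pics/c6.png

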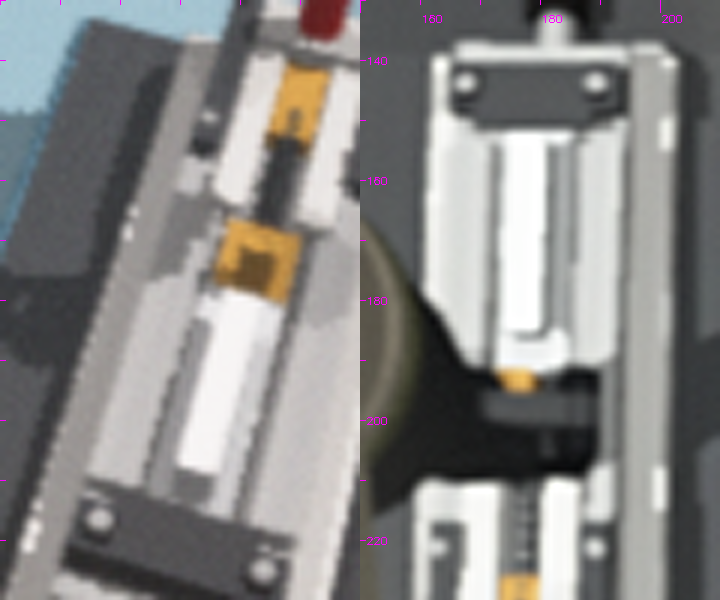

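The strip lies flat in the channel with its end under the nose plate (scene tile (190,480)) and the follower against its rear. Now the knob.

Call:
carry_out:
  commands:
    - [[45,40,0.2,0,0,0,0],[45,79.5,0.2,10,0,0,0],[45,79.5,0.2,35,0,0,0],[45,79.5,0.2,35,0,0,0],[45,79.5,0.2,35,0,0,0]]

```text
time: 20.92
tool_pos: [467.9, 147.3, 167.9]
tcp_rot: [180.0, 0.1, 179.1]
ft_force: [0.2, -0.7, -1.1]
finger_gap: 45.2
```

```bash
python3 - <<'E'
from h import *
from g import go
s=viewer.snapshot("scene"); t=viewer.snapshot("top")
cv2.imwrite("pics/c7.png",np.hstack([tile(s,345,150,60,95,6),tile(t,140,195,60,95,6)]))
go(466.5,147.3,130,179.1)
E
```

```text
t 21.02 pos [467.8 147.3 167.8] rot [1.7998e+02 1.2000e-01 1.7907e+02] F [0.1 0.3 0.1] gap 45.4
shift [ 1.3  0.  37.8] turn z -0.03
```

View pics/c7.png

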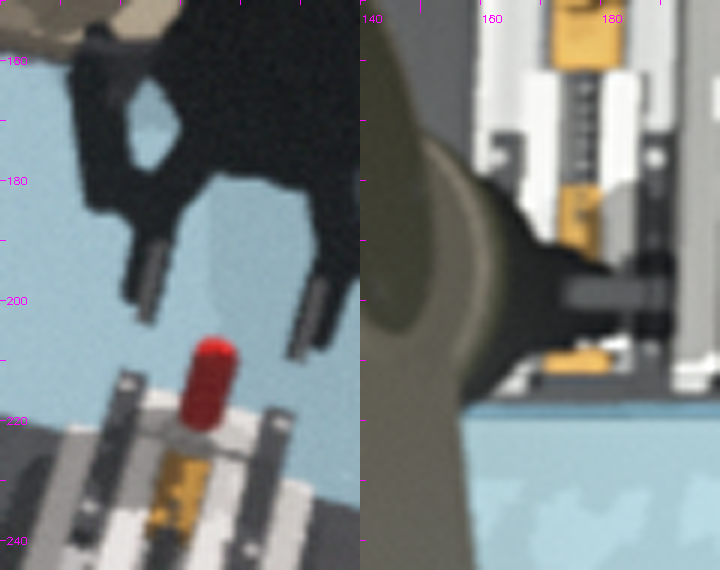

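The knob stands midway between the fingers (scene tile (210,350)). Go down and grip it lightly.

Call:
carry_out:
  commands:
    - [[45,1,0,10,0,0,0],[40,1,0,25,0,0,0],[32,1,0,36,0,0,0],[32,1,0,36,0,0,0],[32,1,0,36,0,0,0]]

```text
time: 21.65
tool_pos: [465.3, 147.2, 130.3]
tcp_rot: [-180.0, -0.0, 179.1]
ft_force: [-0.0, 1.0, 0.8]
finger_gap: 31.6
```

Call:
carry_out:
  commands:
    - [[24,0,0,0,0,0,0],[20,0,0,0,0,0,0],[16,0,0,0,0,0,0],[12,0,0,0,0,0,0],[12,0,0,0,0,0,0]]
  grip_force: 25

```text
time: 22.28
tool_pos: [465.6, 147.7, 130.8]
tcp_rot: [179.9, 0.0, 179.1]
ft_force: [-0.1, 4.2, 4.2]
finger_gap: 14.6
```

Call:
carry_out:
  commands:
    - [[12,0,0.4,0,0,0,0],[12,-3,0.4,-0.3,0,0,0],[12,-6,0.4,-0.3,0,0,0],[12,-9,0.4,-0.3,0,0,0],[12,-12,0.4,-0.3,0,0,0]]

```text
time: 22.9
tool_pos: [477.2, 147.6, 130.8]
tcp_rot: [180.0, -0.0, 179.1]
ft_force: [-3.3, 4.3, 6.0]
finger_gap: 14.9
```

Call:
carry_out:
  commands:
    - [[12,-4,0,0,0,0,0],[12,-8,0,0,0,0,0],[12,-12,0,0,0,0,0],[12,-16,0,0,0,0,0],[12,-20,0,0,0,0,0]]

```text
time: 23.52
tool_pos: [497.1, 147.3, 130.8]
tcp_rot: [180.0, -0.0, 179.1]
ft_force: [-2.3, 4.5, 5.5]
finger_gap: 15.3
```

Call:
carry_out:
  commands:
    - [[12,-3,0.3,-0.2,0,0,0],[12,-6,0.3,-0.2,0,0,0],[12,-9,0.3,-0.2,0,0,0],[12,-12,0.3,-0.2,0,0,0],[12,-15,0.3,-0.2,0,0,0]]

```text
time: 24.15
tool_pos: [512.2, 147.1, 130.7]
tcp_rot: [-180.0, -0.0, 179.1]
ft_force: [-2.4, 2.3, 5.8]
finger_gap: 14.9
```

Call:
carry_out:
  commands:
    - [[12,-3,0,0,0,0,0],[12,-6,0,0,0,0,0],[12,-9,0,0,0,0,0],[12,-12,0,0,0,0,0],[12,-15,0,0,0,0,0]]

```text
time: 24.78
tool_pos: [527.2, 146.9, 130.8]
tcp_rot: [-180.0, -0.0, 179.1]
ft_force: [-2.7, 4.5, 4.9]
finger_gap: 15.0
```

Call:
carry_out:
  commands:
    - [[12,-2.5,0,0,0,0,0],[12,-5,0,0,0,0,0],[12,-7.5,0,0,0,0,0],[12,-10,0,0,0,0,0],[12,-10,0,0,0,0,0]]

```text
time: 25.4
tool_pos: [537.5, 146.8, 130.8]
tcp_rot: [180.0, 0.0, 179.1]
ft_force: [-1.1, 4.7, 3.3]
finger_gap: 15.1
```

Call:
carry_out:
  commands:
    - [[12,-1,0,0,0,0,0],[12,-2,0,0,0,0,0],[12,-3,0,0,0,0,0],[12,-4,0,0,0,0,0],[12,-4,0,0,0,0,0]]

```text
time: 26.02
tool_pos: [541.3, 146.8, 130.8]
tcp_rot: [180.0, 0.0, 179.1]
ft_force: [-2.3, 4.8, 4.1]
finger_gap: 15.1
```

Call:
carry_out:
  commands:
    - [[12,-0.7,0,0,0,0,0],[12,-1.4,0,0,0,0,0],[12,-2,0,0,0,0,0],[12,-2,0,0,0,0,0]]

```text
time: 26.52
tool_pos: [542.1, 146.7, 130.7]
tcp_rot: [-180.0, -0.2, 179.1]
ft_force: [-9.5, 3.7, 9.3]
finger_gap: 15.1
```

Call:
carry_out:
  commands:
    - [[12,-0.5,0,0,0,0,0],[12,-1,0,0,0,0,0],[12,-1,0,0,0,0,0]]

```text
time: 26.9
tool_pos: [542.1, 146.8, 130.7]
tcp_rot: [-180.0, -0.3, 179.1]
ft_force: [-15.1, 2.9, 13.8]
finger_gap: 15.1
```

The rail hit a firm stop at 542.1, after 76.5 mm of travel. The overlay had shown it starting about 4 mm forward, so this is the 80 mm end. Relieve, release, lift.

Call:
carry_out:
  commands:
    - [[12,1.1,0.3,-0.4,0,0,0],[12,1.1,0.3,-0.4,0,0,0],[18,1.1,0.3,-0.4,0,0,0],[26,1.1,0.3,-0.4,0,0,0],[40,1.1,0.3,-0.4,0,0,0]]

```text
time: 27.52
tool_pos: [543.2, 146.6, 130.9]
tcp_rot: [-180.0, -0.0, 179.1]
ft_force: [-0.1, -0.4, -0.6]
finger_gap: 40.0
```

Call:
carry_out:
  commands:
    - [[45,0,0,-20,0,0,0],[45,0,0,-70,0,0,0],[45,40,-40,-120,0,0,0],[45,80,-80,-120,0,0,0],[45,130,-120,-120,0,0,0]]

```text
time: 28.15
tool_pos: [415.7, 31.5, 254.2]
tcp_rot: [-180.0, 0.3, 179.1]
ft_force: [0.1, -0.2, 0.8]
finger_gap: 45.3
```

Call:
carry_out:
  commands:
    - [[45,0,-50,0,0,0,0],[45,0,-100,0,0,0,0],[45,0,-150,0,0,0,0],[45,0,-200,0,0,0,0],[45,0,-200,0,0,0,0]]

```text
time: 28.78
tool_pos: [412.4, -170.5, 252.8]
tcp_rot: [-179.9, 0.1, 178.8]
ft_force: [0.5, 0.3, 0.1]
finger_gap: 45.2
```

```bash
python3 - <<'E'
from h import *
s=viewer.snapshot("scene"); t=viewer.snapshot("top"); 
for n,im in(("top",t),("scene",s)): cv2.imwrite(f"pics/{n}_end.png",im[:,:,::-1])
cv2.imwrite("pics/c8.png",np.hstack([tile(s,320,200,66,120,5),tile(t,150,130,60,120,5)]))
h=lambda im:cv2.cvtColor(im,cv2.COLOR_RGB2HSV).astype(float)
mk={}
for n,im in(("top",t),("scene",s)):
    g=h(im); u=proj(n,[[542,147,123]])[0].astype(int); d=((g[...,0]<12)|(g[...,0]>168))*np.clip((g[...,1]-80)/80,0,1); o=np.zeros_like(d); a=slice(u[1]-14,u[1]+14),slice(u[0]-12,u[0]+12); o[a]=d[a]; mk[n]=o
print("knob",fit(mk,CYL,[542,147,107],[4,4,4],lambda v:(*v,0)))
q=r.sense(); print(q["time"],q["tool_pos"],q["ft_force"])
E
```

```text
knob (array([543.68018927, 148.0812959 , 108.98342955]), np.float64(51.74730392156863), np.float64(178.8125))
28.875 [ 412.73326946 -167.75086555  252.29186996] [-0.19943021 -0.48445868 -0.06645495]
```

View pics/c8.png

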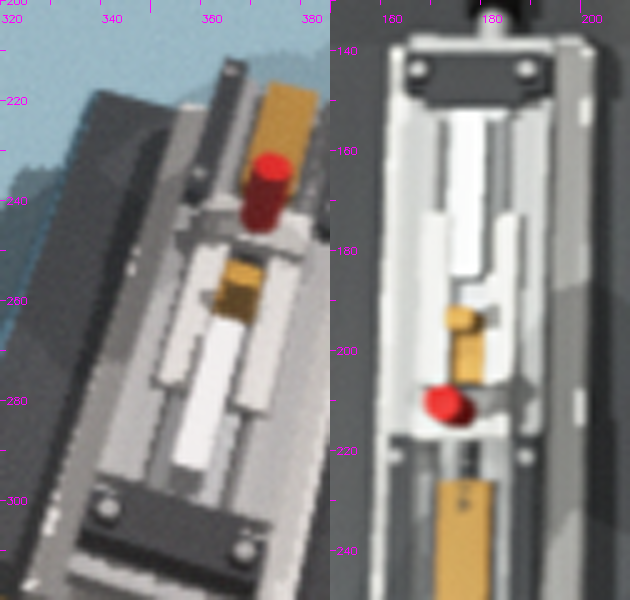

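```bash
python3 - <<'E'
from h import *
for n,(x,y,w,h) in(("top",(160,136,35,14)),("scene",(335,297,44,20))):
    a,b=[np.float32(cv2.imread(f"pics/{n}_{k}.png",0)[y:y+h,x:x+w]) for k in("raw","end")]
    print(n,cv2.phaseCorrelate(a,b,cv2.createHanningWindow((w,h),5)))
t=[cv2.imread(f"pics/top_{k}.png",0).astype(int) for k in("raw","end")]
print(back("top",[(172,171.9)],102.)-back("top",[(172,206.6)],102.), back("top",[(172,171.9)],102.))
d=np.abs(t[0]-t[1])>45; d[120:265,145:215]=0; m=cv2.connectedComponentsWithStats(d.astype(np.uint8)); print([list(s) for s in m[2][1:] if s[4]>15])
E
```

```text
top ((0.15371085850379274, 0.5522889086963483), 0.9795143996123914)
scene ((0.5416076817482534, 0.09715843519064826), 1.0045460308922662)
[[77.30504373  1.40917376  0.        ]] [[632.06555847 156.96043834 102.        ]]
[[np.int32(361), np.int32(136), np.int32(54), np.int32(82), np.int32(914)], [np.int32(249), np.int32(146), np.int32(173), np.int32(274), np.int32(7854)], [np.int32(421), np.int32(155), np.int32(23), np.int32(15), np.int32(171)], [np.int32(445), np.int32(160), np.int32(46), np.int32(39), np.int32(463)], [np.int32(403), np.int32(178), np.int32(73), np.int32(57), np.int32(2214)], [np.int32(457), np.int32(187), np.int32(41), np.int32(84), np.int32(756)], [np.int32(372), np.int32(219), np.int32(28), np.int32(19), np.int32(313)], [np.int32(396), np.int32(223), np.int32(18), np.int32(9), np.int32(64)], [np.int32(428), np.int32(224), np.int32(36), np.int32(24), np.int32(135)], [np.int32(426), np.int32(233), np.int32(9), np.int32(6), np.int32(20)], [np.int32(343), np.int32(248), np.int32(112), np.int32(98), np.int32(5379)], [np.int32(403), np.int32(257), np.int32(93), np.int32(163), np.int32(2995)], [np.int32(263), np.int32(341), np.int32(10), np.int32(7), np.int32(23)], [np.int32(405), np.int32(345), np.int32(30), np.int32(47), np.int32(446)], [np.int32(281), np.int32(347), np.int32(119), np.int32(73), np.int32(6040)], [np.int32(227), np.int32(397), np.int32(9), np.int32(8), np.int32(35)], [np.int32(227), np.int32(408), np.int32(21), np.int32(12), np.int32(116)]]
```

```bash
python3 -c "
from bench import r
print(r.hand_in())"
```

```text
the job is handed in; nothing more can be done
None
```

I loaded the bright strip and slid the rail to a firm stop, then let go and handed the job in at about 29 s.

- **Loading:** I took the strip by its land, pushed the follower back with its end (about 6–7 N) and lowered it flat onto the channel floor. I then eased it forward in steps of 0.6 mm or less at the end. It felt home when the forward motion stopped and the force along the channel went from +2 to −2.8 N, so I put the push on the nose at about 6 N.
- **Rail:** I slid it by the red knob until it stopped firmly, with about 15 N at the stop (vertical force on the tool then about 14 N).
- **Forces:** The readings shown stayed at about 20 N or less. I read the wrist only at the end of each move, and the load cell itself is not reported to me.

The last pictures show:
- The strip is flat, with its end under the lip and the follower against its rear.
- The prongs lie either side of the land, and the arm is well clear.

Checks that did not fully agree:
- **Rail travel:** I measured about 77 mm, not 80 mm. The first pictures had the rail starting about 4 mm forward. The prong tips ended at about +7 mm against a nominal +6 mm, within measuring error, so I take it as fully home.
- **Nose setting:** Comparing the pictures before and after shows a shift of about 0.5 px, near 1 mm. It is towards the robot in the top view, against the push, and the scene view does not match it. I put it down to image noise but did not run a control to prove it.
- **Bench objects:** My picture comparison for the other bench objects told me nothing, because the arm and its shadows swamped it. I saw no contact with any of them, and both used strips were in place when I lifted the new one.

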